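# Open the lamp controller's service panel

## Task

Open the microscope lamp controller for service: turn both quarter-turn cam fasteners on its top panel a full quarter turn to unlocked while the panel is still shut, then swing the panel open until it stands upright or leans back, and let go. Each fastener turns one way only, left- or right-handed with no mark to tell, so try it and feel which way it gives. Leave the other things on the bench where they stand.

Things in the scene. Friction and masses are not known exactly. Their poses are not given: they have to be found in the camera images.
- console: lamp controller, a fixed white metal housing 240 (its x) by 300 (its y) by 100 mm high; origin at the centre of its underside, on the bench; its x points from the front (robot side) to the hinge side, y to its left, z up. An aluminium panel 175 by 270 by 4 mm lies on its top at 100 mm and carries a handle and two fasteners; the panel's front edge is 90 mm before the origin.
- panel_hinge (a point): point on the housing, at the middle of the panel's hinge line (which runs along the console's y), 85 mm behind the console's centre at height 100 mm, level with the panel's underside; a fixed point
- panel_handle (a point): middle of the bar of the black handle on the panel: round bar 10 mm thick, 52 mm long, along the console's y, on two legs, with 29 mm free between bar and panel; its axis is 38 mm above the panel's underside and 150 mm from the hinge line; moves with the panel; axes as the panel's (those of the console while shut)
- panel (a joint): opening angle of the panel, rad: 0 shut, grows as the front edge swings up and back, stop at 1.85; the hinge is stiff, so the panel (about 0.45 kg) stays where it is left; lifting it at the handle takes about 6 N; it cannot open before both fasteners are turned by at least about 65 degrees (full quarter turn wanted)
- cam_left_grip (a point): grip point of the fastener on the console's left (its +y): a black upright bar 10 mm thick (its own x), 42 mm long (its own y), from 8 to 40 mm above the panel's underside, on a 36 mm steel disc; the point is on its turning axis, 30 mm above the panel's underside, 95 mm to the left of the console's centre line and 145 mm from the hinge line; the axes turn with the bar
- cam_right_grip (a point): the same on the console's right (its -y), 95 mm from the centre line
- cam_left (a joint): angle of the left fastener, rad, counter-clockwise positive seen from above: near 0 locked (bar along the console's y), unlocked at about +1.57 or -1.57 (bar along the console's x), end stop at 1.66. It gives only one way, found only by trying: the wrong way it meets a hard stop after 0.1 to 0.35 rad. Turning takes about 0.1 N m and it stays where it is left.
- cam_right (a joint): the same for the right fastener; its hand is independent of the left one's
- dish_a: bystander: clear open culture dish, 90 mm across, 16 high, left of the controller; origin under its centre, as for all bystanders
- media_bottle: bystander: glass bottle, 60 mm across, 130 high, left rear
- oil_jar: bystander: small amber jar, 36 mm across, 55 high, close to the controller's right side
- slide_box: bystander: blue slide box 100 by 75 by 32 mm, right front
- objective: bystander: steel objective lens, 32 mm across, 50 high, in front of the controller, left half
- tip_cup: bystander: white cup, 64 mm across, 75 high, right rear
- driver: bystander: stubby screwdriver 110 mm long lying in front of the controller, right half

How it is judged:
By the outcome, as a careful person would: the job done as asked, in the order asked, and still so for the second after the job is handed in, with the robot touching nothing.
It also fails if it takes over 61 s, if anything falls off the work surface, if the arm or the gripper's body presses on something with over 40 N, if the wrist force passes 120 N, or if a joint passes its speed limit or range.

## Robot

A 6-joint arm with a two-finger parallel gripper is mounted at the origin on the work surface. World frame = base frame: x ahead of the robot, y to its left, z up, the work surface at z = 0. Lengths are in mm, angles in rad, forces in N, time in s.
With the tool pointing down it reaches from about 275 to 1000 mm from the base axis. Payload 8.4 kg.
Tool frame: the origin (TCP) lies on the centre line of the jaws, within the pads' length; the fingertips stand r.tip_reach ahead of it and the grasp point (between the pads) lies 11 mm behind it (r.tip_reach is the distance from the TCP to the fingertips, in mm); z points along the fingers, y is the line along which they close (so a half turn about z gives the same grasp; the last joint's range is limited). The gripper opens to 85 mm and grips with 20 to 120 N. Pads are 22 mm wide; open, the fingers measure 114 mm over their backs; the gripper's body (76 mm by 85 mm) begins 54 mm behind the grasp point. The pads swing forward as they close: fully open they stand 13 mm farther back than shut.
Start: joints at [-1.173, 0.353, 1.633, -0, 1.155, -0.002], TCP at [243.27, -575.715, 239.281] pointing down, gripper open.
Joint ranges: [-2.63, 2.63], [-0.92, 2.1], [0.06, 2.66], [-1.3, 4.44], [0, 2.69], [-3.02, 3.02]. Speed limits (rad/s): [2.22, 2.22, 2.79, 3.14, 3.14, 3.14].

## Interface

Orientations are given as [roll, pitch, yaw] about the fixed x, y, z axes, in that order (R = Rz(yaw) Ry(pitch) Rx(roll)).
In Python, from rig import r gives the robot as it stands.
- The arm moves only by the tool carry_out, never from a script. Its argument "targets" is a list of rows, each an object with "dp": the shift along the tool's x, y, z in mm, a list of three; "yaw": the turn about the tool's z in degrees. A call has 1 to 12 rows; each row is the pose to reach, as a shift and turn from the pose commanded when the call began, along the tool's axes at that moment; what a row does not reach only later rows make up. A row lasts 1/8 s, in which the tool goes at most 62.5 mm and 10.7 degrees, less where a joint would pass 70% of its speed; a pose out of reach is approached as far as the arm can. A call with a gripper value outside its range is refused whole. "fingers" is the opening, from -1 (shut) to 1 (fully open), so that 0 is half open, set as the call begins (left out, the last holds). The fingers move at their own pace and stop on an object; "grip_force" is the grip in N (left out, the last holds). Time passes only in rows, so rows that repeat a pose let the fingers close. It gives the time, the measured TCP pose, the force, the opening and the grip force at its end, in the units of the state.
- r.sense(): the state, without advancing time (a new reading comes with each control period).
- r.grab_frame(name): name is "scene" or "side" or "wrist"; returns the picture (384x512x3 uint8, red, green, blue); there is no depth.
- r.get_calibration(name): a dict with "fx", "fy", "cx", "cy" (pixels), "rvec" (rotation vector, rad) and "tvec" (3), from world to camera coordinates, as OpenCV has them. Camera axes: x right, y down, z forward; pixel columns grow to the right and rows downward; lengths in mm; the calibration is good to about 2 mm. A picture is of the moment at which its call begins: read the wrist's pose just before it. get_calibration takes no time and is no camera call; for the wrist camera it gives the pose at the moment of the call.
- r.sign_off(): hands the job in; it is judged then, once.
The state is a dict: "clock": time; "qpos": joint angles; "qvel": joint speeds; "joint_efforts": joint torques, N m; "eef_pos": TCP position; "tcp_rot": TCP orientation; "contact_force": force on the tool from outside, world axes, zero at the start; "wrist_torque": the same for the moment, N m; "opening": opening from 0.0 (shut) to 1.0 (fully open); "grasp_force": force on a finger pad.
Only numpy, scipy, OpenCV 4.12 (cv2) and the standard library are available. Lean on these libraries where they do the work, as an engineer would, in place of code of your own. Each camera call takes 0.05 s, during which the arm holds its last target. There are 200 camera calls.

## Working session

There is one attempt and no reset: what is moved stays moved. The work goes in short steps, Python scripts to look and compute and a tool call to move; the robot and the scene stay as the last step left them, time stands still between calls to the robot, and variables do not carry over. Pictures are saved under pics/ and viewed, at most 10 in all, crops included, and the job is handed in when it is done.

Besides the shell and the picture viewer there is one more tool, called as name(argument=value, ...) on one line, values as JSON. carry_out: Moves the arm, as the interface text tells. Its arguments: {"type":"object","properties":{"targets":{"type":"array","items":{"type":"object","properties":{"dp":{"type":"array","items":{"type":"number"}},"yaw":{"type":"number"}}}},"fingers":{"type":"number"},"grip_force":{"type":"number"}},"required":["targets"]}

```bash
ls; mkdir -p pics
python3 - <<'E'
from rig import r
import cv2, numpy as np
a=r.grab_frame("scene");b=r.grab_frame("side")
cv2.imwrite("pics/a.png",cv2.cvtColor(a,cv2.COLOR_RGB2BGR));cv2.imwrite("pics/b.png",cv2.cvtColor(b,cv2.COLOR_RGB2BGR))
print(r.sense(),r.tip_reach)
for n in("scene","side"):print(r.get_calibration(n))
E
```

```text
pics
{'clock': 0.1, 'qpos': array([-1.17339052e+00,  3.53612179e-01,  1.63406412e+00, -8.91541737e-06,
        1.15525705e+00, -2.41048654e-03]), 'qvel': array([-0.00039269, -0.00206478, -0.00244304, -0.00122682, -0.00138993,
        0.000319  ]), 'joint_efforts': array([-6.28818943e-04, -6.06357837e+01, -3.42819822e+01, -1.23398886e-04,
        4.06810781e-03, -2.13547230e-05]), 'eef_pos': array([ 243.1014838 , -575.30481702,  238.61411938]), 'tcp_rot': array([-3.14025194e+00,  4.92012846e-06,  3.99819904e-01]), 'contact_force': array([0.47728652, 0.33708811, 0.38946216]), 'wrist_torque': array([ 0.00681587, -0.04275235, -0.00307772]), 'grasp_force': 0.0, 'opening': 1.003125127707166} 8.0
{'fx': 482.56568119499207, 'fy': 482.56568119499207, 'cx': 251.2386524007199, 'cy': 190.49793004183618, 'rvec': array([ 1.91671576,  1.19935838, -0.62766246]), 'tvec': array([-286.71604722, -203.19029031, 1784.4156306 ])}
{'fx': 458.4543162463194, 'fy': 458.4543162463194, 'cx': 259.02283594377445, 'cy': 188.3672231400488, 'rvec': array([ 0.24449948, -2.91217524,  1.01018143]), 'tvec': array([ 577.72751799,  123.95945839, 1045.22909039])}
```

View pics/a.png

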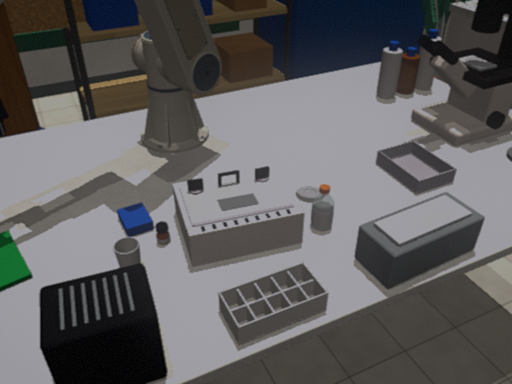

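View pics/b.png

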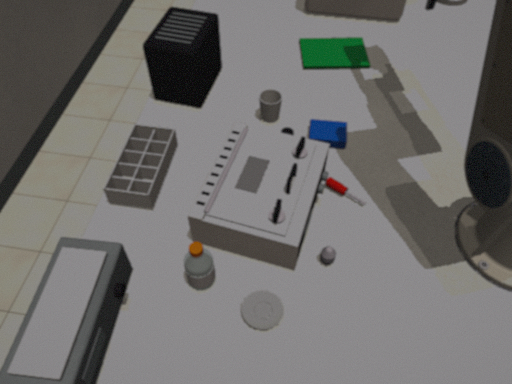

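The scene view shows the console with the right cam at about (195,186), the handle at (229,178) and the left cam at (262,173). The side view shows them at (300,147), (291,178) and (277,211). I'll triangulate these from dark-blob centroids.

```bash
cat > h.py <<'E'
import cv2, numpy as np
from rig import r
def P(c):
    R=cv2.Rodrigues(np.array(c["rvec"]))[0]; K=np.array([[c["fx"],0,c["cx"]],[0,c["fy"],c["cy"]],[0,0,1]])
    return K@np.c_[R,c["tvec"]]
def ray(c,uv,z):
    M=P(c); H=M[:,[0,1,3]].copy(); H[:,2]+=M[:,2]*z
    p=np.linalg.solve(H,[uv[0],uv[1],1]); return p[:2]/p[2]
def proj(c,X):
    q=P(c)@np.append(X,1); return q[:2]/q[2]
def dark(img,uv,w,t=60):
    u,v=map(int,uv); s=img[v-w:v+w+1,u-w:u+w+1].max(2)<t
    n,l,st,ce=cv2.connectedComponentsWithStats(s.astype(np.uint8))
    if n<2: return None
    k=1+np.argmax(st[1:,4]); return ce[k]+[u-w,v-w], st[k,4]
E
python3 - <<'E'
from h import *
a=cv2.imread("pics/a.png");b=cv2.imread("pics/b.png")
ca,cb=r.get_calibration("scene"),r.get_calibration("side")
for n,pa,pb in(("R",(195,186),(300,147)),("H",(229,178),(291,178)),("L",(262,173),(277,211))):
    da,db=dark(a,pa,13),dark(b,pb,14)
    X=cv2.triangulatePoints(P(ca),P(cb),da[0],db[0]).ravel();X=X[:3]/X[3]
    print(n,da,db,X.round(1),ray(ca,da[0],124),ray(cb,db[0],124))
E
```

```text
R (array([194.83216783, 184.53146853]), np.int32(143)) (array([299.5       , 147.70454545]), np.int32(88)) [507.8 -95.1 123.7] [508.42798672 -95.18207879] [507.77128232 -94.91042078]
H (array([227.7972973 , 176.17567568]), np.int32(74)) (array([290.48039216, 178.11764706]), np.int32(102)) [ 5.162e+02 -2.000e-01  1.269e+02] [510.52109062   1.02916647] [517.07480887  -1.22496832]
L (array([261.47321429, 172.58928571]), np.int32(112)) (array([276.36893204, 211.53398058]), np.int32(103)) [535.1  92.7 123.9] [535.68489942  92.80660853] [534.74489585  92.28014521]
```

```bash
cat >> h.py <<'E'
from scipy.spatial.transform import Rotation as Ro
def go(x,y,z,psi=None):
    s=r.sense(); R=Ro.from_euler("xyz",s["tcp_rot"])
    d=R.inv().apply(np.array([x,y,z])-s["eef_pos"]); 
    print("at",s["eef_pos"].round(1),"rot",s["tcp_rot"].round(3),"dp",d.round(1),"yaw",None if psi is None else round(-np.degrees(psi-s["tcp_rot"][2]),1))
E
python3 -c "
from h import *
go(508,-95,230,1.4266)"
```

```text
at [ 243.1 -575.3  238.6] rot [-3.14  0.    0.4 ] dp [ 431.  -339.3    9.1] yaw -58.8
```

carry_out(targets=[{"dp":[36,-28,1],"yaw":-5},{"dp":[72,-56,2],"yaw":-10},{"dp":[108,-85,3],"yaw":-15},{"dp":[144,-113,4],"yaw":-20},{"dp":[180,-141,5],"yaw":-25},{"dp":[216,-170,6],"yaw":-30},{"dp":[252,-198,7],"yaw":-35},{"dp":[288,-226,7],"yaw":-40},{"dp":[324,-254,8],"yaw":-45},{"dp":[360,-283,8],"yaw":-50},{"dp":[396,-311,9],"yaw":-55},{"dp":[431,-339,9],"yaw":-58.8}], fingers=0)

```text
clock: 1.6
eef_pos: [508.7, -94.2, 230.0]
tcp_rot: [-3.141, 0.0, 1.429]
contact_force: [0.4, 0.2, 0.6]
opening: 0.503
grasp_force: 0.0
```

carry_out(targets=[{"dp":[0,0,0],"yaw":0},{"dp":[0,0,0],"yaw":0},{"dp":[0,0,0],"yaw":0}])

```text
clock: 1.98
eef_pos: [507.8, -96.5, 230.1]
tcp_rot: [-3.141, 0.0, 1.425]
contact_force: [0.5, 0.0, -0.4]
opening: 0.502
grasp_force: 0.0
```

Run:
```python
from h import *
c=r.get_calibration("wrist"); w=r.grab_frame("wrist")
cv2.imwrite("pics/w1.png",cv2.cvtColor(w,cv2.COLOR_RGB2BGR))
print(c); go(508,-95,122,1.4266)
for X in((508,-95,140),(535,92.5,140)): print(proj(c,X))
```

```text
{'fx': 342.08663172508744, 'fy': 342.08663172508744, 'cx': 257.47493631509354, 'cy': 188.84034041200417, 'rvec': array([-2.82093055,  0.20668343,  0.03286501]), 'tvec': array([-516.72365446,  -58.92558982,  365.46623321])}
at [507.8 -96.6 230.2] rot [-3.141  0.     1.425] dp [  1.6  -0.  108.2] yaw -0.1
[257.01823297 193.52274911]
[ 255.68989684 -147.52946342]
```

View pics/w1.png

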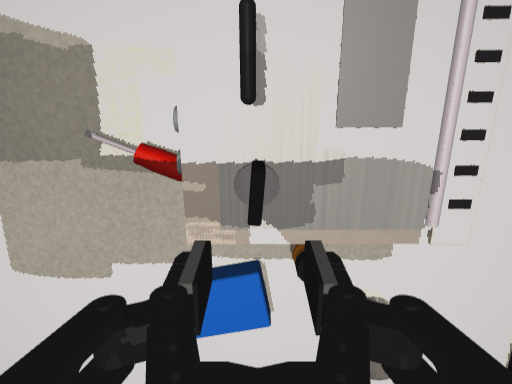

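The wrist view shows the right cam's disc at (256,185) and its bar at (257,192), which is where I predicted. I'll go down and grip it.

carry_out(targets=[{"dp":[1.5,0,25]},{"dp":[1.5,0,55]},{"dp":[1.5,0,85]},{"dp":[1.5,0,100]},{"dp":[1.5,0,108]},{"dp":[1.5,0,108]},{"dp":[1.5,0,108]}])

```text
schema error: expected keys dp, yaw
```

carry_out(targets=[{"dp":[0,0,0]},{"dp":[0,0,0]},{"dp":[0,0,0]},{"dp":[0,0,0]},{"dp":[0,0,0]},{"dp":[0,0,0]}], fingers=-1, grip_force=40)

```text
schema error: expected keys dp, yaw
```

```bash
python3 -c "
from h import *
s=r.sense();print(s['wrist_torque'],s['contact_force'],s['opening'],s['grasp_force']);go(508,-95,122,1.4266)"
```

```text
[-0.02434185  0.00390413 -0.0094403 ] [-0.2548135   0.62802506 -0.74122324] 0.5007809365532684 0.0
at [507.8 -96.6 230.2] rot [-3.141  0.     1.425] dp [  1.6  -0.  108.2] yaw -0.1
```

carry_out(targets=[{"dp":[1.5,0,25],"yaw":0},{"dp":[1.5,0,55],"yaw":0},{"dp":[1.5,0,85],"yaw":0},{"dp":[1.5,0,100],"yaw":0},{"dp":[1.5,0,108],"yaw":0},{"dp":[1.5,0,108],"yaw":0},{"dp":[1.5,0,108],"yaw":0}])

```text
clock: 2.9
eef_pos: [509.2, -94.4, 123.1]
tcp_rot: [3.14, 0.0, 1.426]
contact_force: [-0.0, 0.3, 0.1]
opening: 0.503
grasp_force: 0.0
```

carry_out(targets=[{"dp":[0,0,0],"yaw":0},{"dp":[0,0,0],"yaw":0},{"dp":[0,0,0],"yaw":0},{"dp":[0,0,0],"yaw":0},{"dp":[0,0,0],"yaw":0},{"dp":[0,0,0],"yaw":0}], fingers=-1, grip_force=40)

```text
clock: 3.65
eef_pos: [507.2, -94.1, 122.8]
tcp_rot: [-3.139, 0.0, 1.426]
contact_force: [-8.0, -0.6, 10.0]
opening: 0.106
grasp_force: 42.5
```

```bash
python3 -c "
from h import *
s=r.sense();print(s['wrist_torque'],s['contact_force'],s['opening'],s['grasp_force']);go(508,-95,122,1.4266)"
```

```text
[ 0.02169487  1.21948583 -0.04679367] [-7.9804897  -0.64006586 10.02426632] 0.10623374217659833 42.549760937690735
at [507.2 -94.1 122.8] rot [-3.139  0.     1.426] dp [-0.8  0.9  0.8] yaw -0.0
```

carry_out(targets=[{"dp":[0,-1.5,0],"yaw":0},{"dp":[0,-1.5,0],"yaw":4},{"dp":[0,-1.5,0],"yaw":8},{"dp":[0,-1.5,0],"yaw":12},{"dp":[0,-1.5,0],"yaw":12}])

```text
clock: 4.28
eef_pos: [507.7, -94.3, 122.8]
tcp_rot: [3.14, -0.0, 1.217]
contact_force: [0.5, -2.6, 4.5]
opening: 0.108
grasp_force: 41.6
```

```bash
python3 -c "
from h import *
s=r.sense();print(s['wrist_torque'],s['contact_force'],s['opening'],s['grasp_force']);go(508,-95,122,1.4266)"
```

```text
[-0.29769789 -0.07861881 -0.12530708] [ 0.53877894 -2.59553664  4.46395574] 0.10788454076451898 41.60696983337402
at [507.7 -94.3 122.8] rot [ 3.14  -0.     1.217] dp [-0.6  0.5  0.8] yaw -12.0
```

carry_out(targets=[{"dp":[0,0,0],"yaw":4},{"dp":[0,0,0],"yaw":8},{"dp":[0,0,0],"yaw":12},{"dp":[0,0,0],"yaw":12}])

```text
clock: 4.78
eef_pos: [508.3, -94.5, 122.8]
tcp_rot: [3.139, -0.001, 1.009]
contact_force: [3.1, -5.1, 2.0]
opening: 0.109
grasp_force: 41.4
```

```bash
python3 -c "
from h import *
s=r.sense();print(s['wrist_torque'],s['contact_force'],s['opening'],s['grasp_force']);go(508,-95,122,1.4266)"
```

```text
[-0.73030273 -0.48517688 -0.06844348] [ 3.07157504 -5.06750607  1.99712354] 0.10852991551660814 41.389195919036865
at [508.3 -94.5 122.8] rot [ 3.139e+00 -1.000e-03  1.009e+00] dp [-0.6  0.   0.8] yaw -23.9
```

carry_out(targets=[{"dp":[-0.6,1,0],"yaw":8},{"dp":[-0.6,1,0],"yaw":16},{"dp":[-0.6,1,0],"yaw":24},{"dp":[-0.6,1,0],"yaw":32},{"dp":[-0.6,1,0],"yaw":36},{"dp":[-0.6,1,0],"yaw":36}])

```text
clock: 5.52
eef_pos: [509.6, -96.1, 122.9]
tcp_rot: [3.138, -0.003, 0.381]
contact_force: [5.6, -7.7, -1.1]
opening: 0.108
grasp_force: 41.0
```

```bash
python3 -c "
from h import *
s=r.sense();print(s['wrist_torque'],s['contact_force'],s['opening'],s['grasp_force']);go(508,-95,122,-.17)"
```

```text
[-1.24596723 -0.97456352 -0.06098786] [ 5.62140861 -7.7098148  -1.05313092] 0.10750400370661847 41.00361943244934
at [509.6 -96.1 122.9] rot [ 3.138e+00 -3.000e-03  3.810e-01] dp [-1.1 -1.6  0.9] yaw 31.6
```

carry_out(targets=[{"dp":[0.3,1.5,0],"yaw":8},{"dp":[0.3,1.5,0],"yaw":16},{"dp":[0.3,1.5,0],"yaw":24},{"dp":[0.3,1.5,0],"yaw":31.5},{"dp":[0.3,1.5,0],"yaw":31.5},{"dp":[0.3,1.5,0],"yaw":31.5}])

```text
clock: 6.28
eef_pos: [509.8, -97.9, 122.9]
tcp_rot: [3.14, -0.003, -0.167]
contact_force: [2.5, -10.5, 0.1]
opening: 0.11
grasp_force: 41.3
```

```bash
python3 -c "
from h import *
s=r.sense();print(s['wrist_torque'],s['contact_force'],s['opening'],s['grasp_force']);go(508,-95,122,-.17)"
```

```text
[-1.7759191  -0.52377303 -0.07486396] [  2.50584906 -10.49853951   0.11956456] 0.11019050165420119 41.29665791988373
at [509.8 -97.9 122.9] rot [ 3.14e+00 -3.00e-03 -1.67e-01] dp [-2.3 -2.5  0.9] yaw 0.2
```

carry_out(targets=[{"dp":[0,1,0],"yaw":0},{"dp":[0,1,0],"yaw":0},{"dp":[0,1,0],"yaw":0},{"dp":[0,1,-20],"yaw":0},{"dp":[0,1,-60],"yaw":0},{"dp":[0,1,-108],"yaw":0}], fingers=0)

```text
clock: 7.02
eef_pos: [507.4, -96.9, 230.7]
tcp_rot: [-3.141, 0.002, -0.17]
contact_force: [1.6, -0.7, -0.0]
opening: 0.5
grasp_force: 0.0
```

carry_out(targets=[{"dp":[-1,-20,0],"yaw":-9},{"dp":[-2,-40,0],"yaw":-18},{"dp":[-2,-60,0],"yaw":-28},{"dp":[-3,-80,0],"yaw":-38},{"dp":[-4,-100,0],"yaw":-48},{"dp":[-5,-120,0],"yaw":-58},{"dp":[-5,-140,0],"yaw":-68},{"dp":[-6,-160,0],"yaw":-78},{"dp":[-6,-180,0],"yaw":-86},{"dp":[-7,-191,0],"yaw":-91.5},{"dp":[-7,-191,0],"yaw":-91.5},{"dp":[-7,-191,0],"yaw":-91.5}])

```text
clock: 8.52
eef_pos: [533.6, 91.9, 230.2]
tcp_rot: [-3.141, 0.0, 1.424]
contact_force: [-0.2, -0.4, 0.5]
opening: 0.501
grasp_force: 0.0
```

Run:
```python
from h import *
c=r.get_calibration("wrist"); w=r.grab_frame("wrist")
cv2.imwrite("pics/w2.png",cv2.cvtColor(w,cv2.COLOR_RGB2BGR))
go(535,92,122,1.4266)
for X in((535,92.5,140),(510,-98.5,140),(522,-1,133)): print(proj(c,X))
for uv in((257,185),):print(ray(c,uv,108))
```

```text
at [533.6  91.7 230.2] rot [-3.141  0.     1.424] dp [  0.5   1.4 108.2] yaw -0.1
[258.88205131 194.43485998]
[262.25051796 403.58403504]
[259.69994505 302.94786501]
[533.20367818  89.63591233]
```

View pics/w2.png

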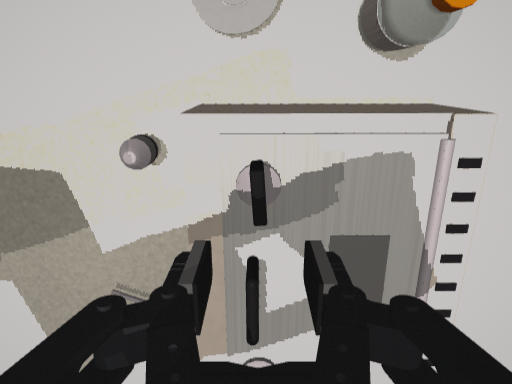

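The left cam's disc is at (259,184) and its bar is at about (259,195), right under the tool. I'll go down and grip.

carry_out(targets=[{"dp":[0,0,25],"yaw":0},{"dp":[0,0.5,55],"yaw":0},{"dp":[0,0.5,85],"yaw":0},{"dp":[0,0.5,100],"yaw":0},{"dp":[0,0.5,108],"yaw":0},{"dp":[0,0.5,108],"yaw":0}])

```text
clock: 9.32
eef_pos: [534.5, 91.9, 122.4]
tcp_rot: [3.142, 0.0, 1.426]
contact_force: [0.3, 0.4, 1.0]
opening: 0.499
grasp_force: 0.0
```

carry_out(targets=[{"dp":[0,0,0],"yaw":0},{"dp":[0,0,0],"yaw":0},{"dp":[0,0,0],"yaw":0},{"dp":[0,0,0],"yaw":0},{"dp":[0,0,0],"yaw":0}], fingers=-1)

```text
clock: 9.95
eef_pos: [534.2, 92.4, 123.2]
tcp_rot: [3.142, -0.001, 1.426]
contact_force: [-3.2, -0.2, 5.2]
opening: 0.107
grasp_force: 42.7
```

carry_out(targets=[{"dp":[0,0,0],"yaw":3},{"dp":[0,0,0],"yaw":6},{"dp":[0,0,0],"yaw":8},{"dp":[0,0,0],"yaw":8}])

```text
clock: 10.45
eef_pos: [534.5, 92.3, 123.2]
tcp_rot: [3.141, -0.001, 1.286]
contact_force: [-2.9, 1.5, 6.2]
opening: 0.106
grasp_force: 42.8
```

```bash
python3 -c "
from h import *
s=r.sense();print(s['wrist_torque'],s['contact_force'],s['opening'],s['grasp_force']);go(535,92,122,1.4266)"
```

```text
[ 0.15276807  0.48419077 -0.08150646] [-2.91164537  1.50039496  6.24339943] 0.10631854510767594 42.81186282634735
at [534.5  92.3 123.2] rot [ 3.141e+00 -1.000e-03  1.286e+00] dp [-0.2  0.6  1.2] yaw -8.1
```

carry_out(targets=[{"dp":[0,0,0],"yaw":4},{"dp":[0,0,0],"yaw":8},{"dp":[0,0,0],"yaw":8}])

```text
clock: 10.82
eef_pos: [534.7, 92.3, 123.2]
tcp_rot: [3.141, -0.001, 1.146]
contact_force: [-1.1, 0.1, 5.2]
opening: 0.106
grasp_force: 42.7
```

```bash
python3 -c "
from h import *
s=r.sense();print(s['wrist_torque'],s['contact_force'],s['opening'],s['grasp_force']);go(535,92,122,1.4266)"
```

```text
[ 0.07067467  0.28038447 -0.08724502] [-1.08538063  0.14249064  5.23082015] 0.10620622281493247 42.69699275493622
at [534.7  92.3 123.2] rot [ 3.141e+00 -1.000e-03  1.146e+00] dp [-0.1  0.4  1.2] yaw -16.1
```

carry_out(targets=[{"dp":[0,0,0],"yaw":4},{"dp":[0,0,0],"yaw":8},{"dp":[0,0,0],"yaw":8}])

```text
clock: 11.2
eef_pos: [534.9, 92.1, 123.2]
tcp_rot: [3.14, -0.001, 1.007]
contact_force: [-0.7, -1.4, 6.5]
opening: 0.108
grasp_force: 42.8
```

```bash
python3 -c "
from h import *
s=r.sense();print(s['wrist_torque'],s['contact_force'],s['opening'],s['grasp_force']);go(535,92,122,-.17)"
```

```text
[-0.13336941  0.23140399 -0.16435227] [-0.6737108  -1.37400414  6.47823921] 0.10809424949200133 42.82582104206085
at [534.9  92.1 123.2] rot [ 3.140e+00 -1.000e-03  1.007e+00] dp [-0.1  0.1  1.2] yaw 67.5
```

carry_out(targets=[{"dp":[0,0,0],"yaw":3},{"dp":[0,0,0],"yaw":3}])

```text
clock: 11.45
eef_pos: [535.0, 92.1, 123.2]
tcp_rot: [3.14, -0.001, 0.955]
contact_force: [-0.9, 1.1, 5.8]
opening: 0.106
grasp_force: 42.8
```

```bash
python3 -c "
from h import *
s=r.sense();print(s['wrist_torque'],s['contact_force'],s['opening'],s['grasp_force']);go(535,92,122,-.17)"
```

```text
[-0.19096262  0.17625579 -0.14757824] [-0.8774656   1.12056999  5.78342174] 0.10574076812012158 42.80079424381256
at [535.   92.1 123.2] rot [ 3.14e+00 -1.00e-03  9.55e-01] dp [-0.1  0.1  1.2] yaw 64.5
```

carry_out(targets=[{"dp":[0,0,0],"yaw":6},{"dp":[0,0,0],"yaw":12},{"dp":[0,0,0],"yaw":12}])

```text
clock: 11.82
eef_pos: [535.3, 91.9, 123.2]
tcp_rot: [3.14, -0.001, 0.745]
contact_force: [0.2, -2.9, 4.6]
opening: 0.112
grasp_force: 42.7
```

```bash
python3 -c "
from h import *
s=r.sense();print(s['wrist_torque'],s['contact_force'],s['opening'],s['grasp_force']);go(535,92,122,-.17)"
```

```text
[-0.33211361 -0.02185079 -0.10453675] [ 0.15495667 -2.90672222  4.63189073] 0.11181353427860984 42.667227387428284
at [535.3  91.9 123.2] rot [ 3.14e+00 -1.00e-03  7.45e-01] dp [-0.1 -0.3  1.2] yaw 52.4
```

carry_out(targets=[{"dp":[-0.5,0.7,0],"yaw":8},{"dp":[-0.5,0.7,0],"yaw":16},{"dp":[-0.5,0.7,0],"yaw":24},{"dp":[-0.5,0.7,0],"yaw":32},{"dp":[-0.5,1,0],"yaw":40},{"dp":[-0.5,1,0],"yaw":48},{"dp":[-0.5,1,0],"yaw":52.5},{"dp":[-0.5,1,0],"yaw":52.5},{"dp":[-0.5,1,0],"yaw":52.5}])

```text
clock: 12.95
eef_pos: [535.7, 90.3, 123.2]
tcp_rot: [3.141, -0.002, -0.169]
contact_force: [0.8, -5.1, 5.2]
opening: 0.1
grasp_force: 42.6
```

```bash
python3 -c "
from h import *
s=r.sense();print(s['wrist_torque'],s['contact_force'],s['opening'],s['grasp_force']);go(535,92,122,-.17)"
```

```text
[-0.88577824 -0.04706948 -0.06969167] [ 0.79152408 -5.12244694  5.18816472] 0.1004136284248695 42.645310163497925
at [535.7  90.3 123.2] rot [ 3.141e+00 -2.000e-03 -1.690e-01] dp [-1.  -1.6  1.2] yaw 0.0
```

carry_out(targets=[{"dp":[0,1,0],"yaw":0},{"dp":[0,1,0],"yaw":0},{"dp":[0,1,0],"yaw":0},{"dp":[0,1,-20],"yaw":0},{"dp":[0,1,-60],"yaw":0},{"dp":[0,1,-118],"yaw":0}], fingers=0)

```text
clock: 13.7
eef_pos: [533.3, 89.9, 240.1]
tcp_rot: [3.141, 0.003, -0.171]
contact_force: [1.6, 0.4, -0.2]
opening: 0.504
grasp_force: 0.0
```

carry_out(targets=[{"dp":[0,10,0],"yaw":-10},{"dp":[0,20,0],"yaw":-20},{"dp":[-1,30,0],"yaw":-30},{"dp":[-1,40,0],"yaw":-40},{"dp":[-1,50,0],"yaw":-50},{"dp":[-1,60,0],"yaw":-60},{"dp":[-2,70,0],"yaw":-70},{"dp":[-2,80,0],"yaw":-80},{"dp":[-2,95,0],"yaw":-88},{"dp":[-2,95,0],"yaw":-91.5},{"dp":[-2,95,0],"yaw":-91.5},{"dp":[-2,95,0],"yaw":-91.5}])

```text
clock: 15.2
eef_pos: [516.3, -3.1, 240.2]
tcp_rot: [-3.141, -0.0, 1.425]
contact_force: [-0.6, -0.1, -0.1]
opening: 0.499
grasp_force: 0.0
```

Run:
```python
from h import *
c=r.get_calibration("wrist"); w=r.grab_frame("wrist"); a=r.grab_frame("side")
cv2.imwrite("pics/w3.png",cv2.cvtColor(np.hstack([w,cv2.resize(a[100:260,180:360],(288,256))[:, :].copy() if 0 else np.pad(cv2.resize(a[100:260,180:360],(288,256)),((0,128),(0,0),(0,0)))]),cv2.COLOR_RGB2BGR))
go(517.7,-3.3,127,1.4266)
print(proj(c,(517.7,-3.3,143)))
d=dark(w,proj(c,(517.7,-3.3,138)),35); print(d, ray(c,d[0],140))
```

```text
at [516.4  -3.1 240.3] rot [-3.142 -0.     1.425] dp [  0.    1.4 113.3] yaw -0.1
[258.92423943 192.34518266]
(array([256., 190.]), np.int32(923)) [515.72721859  -2.21319497]
```

View pics/w3.png

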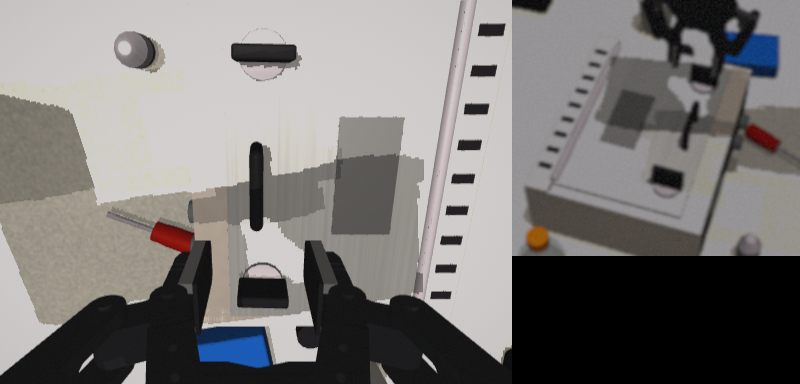

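Both cams now lie along the console's x: the left at (264,52), the right at (263,290). The handle bar is at (256,190), about 1 mm from under the tool. I'll grip it.

carry_out(targets=[{"dp":[0.5,0,30],"yaw":0},{"dp":[0.5,0,60],"yaw":0},{"dp":[0.5,0,90],"yaw":0},{"dp":[0.5,0,105],"yaw":0},{"dp":[0.5,0,111],"yaw":0},{"dp":[0.5,0,111],"yaw":0}])

```text
clock: 16.05
eef_pos: [516.7, -2.8, 129.6]
tcp_rot: [3.141, -0.0, 1.426]
contact_force: [0.4, -0.4, -0.5]
opening: 0.497
grasp_force: 0.0
```

carry_out(targets=[{"dp":[0,0,0],"yaw":0},{"dp":[0,0,0],"yaw":0},{"dp":[0,0,0],"yaw":0},{"dp":[0,0,0],"yaw":0},{"dp":[0,0,0],"yaw":0}], fingers=-1, grip_force=30)

```text
clock: 16.68
eef_pos: [515.3, -2.6, 130.0]
tcp_rot: [-3.14, -0.0, 1.426]
contact_force: [-6.8, 2.3, 8.9]
opening: 0.097
grasp_force: 29.5
```

```bash
python3 -c "
from h import *
s=r.sense();print(s['wrist_torque'],s['contact_force'],s['opening'],s['grasp_force'],s['eef_pos'],s['tcp_rot'])
a=np.radians(14.2)
for d in range(4,100,4): p=np.radians(d);print(d,(154.7*(np.cos(a)-np.cos(a+p))).round(1),-(154.7*(np.sin(a+p)-np.sin(a))).round(1))"
```

```text
[0.2793561  1.10269792 0.01441208] [-6.82673959  2.31617757  8.8545128 ] 0.09740863239390886 29.467576146125793 [515.32181711  -2.58878775 130.02928609] [-3.13966193e+00 -1.03653938e-04  1.42587372e+00]
4 3.0 -10.4
8 6.7 -20.5
12 11.2 -30.4
16 16.3 -39.9
20 22.0 -49.0
24 28.4 -57.7
28 35.4 -66.0
32 42.9 -73.7
36 50.9 -80.9
40 59.5 -87.5
44 68.5 -93.5
48 77.8 -98.9
52 87.5 -103.6
56 97.6 -107.6
60 107.9 -110.9
64 118.3 -113.5
68 129.0 -115.3
72 139.7 -116.4
76 150.5 -116.8
80 161.3 -116.3
84 172.0 -115.2
88 182.7 -113.3
92 193.1 -110.6
96 203.4 -107.2
```

carry_out(targets=[{"dp":[0,-1.5,0],"yaw":0},{"dp":[0,1.5,-10.5],"yaw":0},{"dp":[0,5,-20.5],"yaw":0},{"dp":[0,10,-30.5],"yaw":0},{"dp":[0,15,-40],"yaw":0},{"dp":[0,20.5,-49],"yaw":0},{"dp":[0,27,-57.5],"yaw":0},{"dp":[0,34,-66],"yaw":0},{"dp":[0,41.5,-73.5],"yaw":0},{"dp":[0,41.5,-73.5],"yaw":0}])

```text
clock: 17.92
eef_pos: [555.8, -8.5, 204.2]
tcp_rot: [-3.137, -0.0, 1.426]
contact_force: [-13.3, 3.9, 11.6]
opening: 0.099
grasp_force: 30.6
```

```bash
python3 -c "
from h import *
s=r.sense();print(s['wrist_torque'],s['contact_force'],s['opening'],s['grasp_force'],s['eef_pos'],s['tcp_rot'])
b=r.grab_frame('side');cv2.imwrite('pics/s2.png',cv2.cvtColor(cv2.resize(b[60:280,150:400],None,fx=2,fy=2),cv2.COLOR_RGB2BGR))"
```

```text
[ 0.52548748  2.34118341 -0.05035644] [-13.27571142   3.85151218  11.61190463] 0.0991520201196767 30.59814155101776 [555.84349581  -8.51703769 204.23234226] [-3.13732754e+00 -4.31720964e-05  1.42584043e+00]
```

View pics/s2.png

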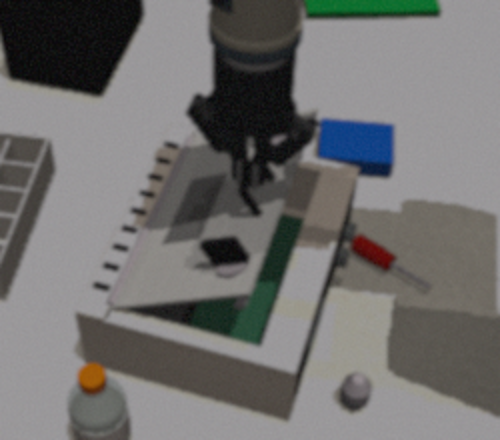

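The panel lifts with the handle held and shows the green board underneath. I'll carry on along the arc.

carry_out(targets=[{"dp":[0,6.5,-7],"yaw":0},{"dp":[0,15,-14],"yaw":0},{"dp":[0,24,-20],"yaw":0},{"dp":[0,33.5,-25],"yaw":0},{"dp":[0,43,-30],"yaw":0},{"dp":[0,53,-34],"yaw":0},{"dp":[0,63.5,-37],"yaw":0},{"dp":[0,74,-40],"yaw":0},{"dp":[0,74,-40],"yaw":0}])

```text
clock: 19.1
eef_pos: [632.2, -19.6, 245.3]
tcp_rot: [3.138, -0.0, 1.426]
contact_force: [-2.1, 1.2, 7.5]
opening: 0.103
grasp_force: 31.6
```

carry_out(targets=[{"dp":[0,10.5,-2],"yaw":0},{"dp":[0,21.5,-3],"yaw":0},{"dp":[0,32,-3],"yaw":0},{"dp":[0,43,-3],"yaw":0},{"dp":[0,43,-3],"yaw":0}])

```text
clock: 19.73
eef_pos: [675.0, -25.9, 247.7]
tcp_rot: [3.138, -0.0, 1.426]
contact_force: [2.5, 0.2, 5.6]
opening: 0.102
grasp_force: 31.8
```

carry_out(targets=[{"dp":[0,5.5,0.5],"yaw":0},{"dp":[0,10.5,1],"yaw":0},{"dp":[0,10.5,1],"yaw":0}])

```text
clock: 20.1
eef_pos: [684.3, -27.3, 246.3]
tcp_rot: [3.139, -0.0, 1.426]
contact_force: [0.1, 0.7, 5.7]
opening: 0.101
grasp_force: 32.1
```

```bash
python3 -c "
from h import *
s=r.sense();print(s['wrist_torque'],s['contact_force'],s['opening'],s['grasp_force'],s['eef_pos'],s['tcp_rot'])
b=r.grab_frame('side');cv2.imwrite('pics/s3.png',cv2.cvtColor(cv2.resize(b[20:260,130:400],None,fx=2.2,fy=2.2),cv2.COLOR_RGB2BGR))"
```

```text
[ 0.20066721  0.24021901 -0.0042721 ] [0.11487436 0.68251285 5.68556197] 0.10105911284617407 32.122365832328796 [684.29082351 -27.30518042 246.2755919 ] [ 3.13930735e+00 -8.39392783e-05  1.42603053e+00]
```

View pics/s3.png

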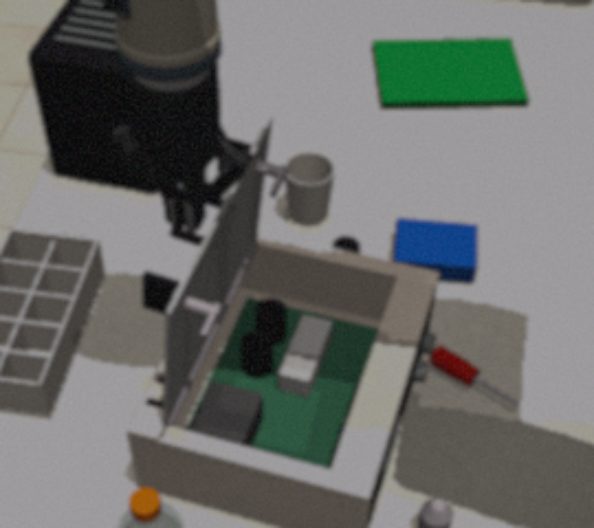

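carry_out(targets=[{"dp":[0,5,1],"yaw":0},{"dp":[0,10.5,2],"yaw":0},{"dp":[0,10.5,2],"yaw":0}])

```text
clock: 20.52
eef_pos: [694.8, -28.8, 244.2]
tcp_rot: [3.139, -0.0, 1.426]
contact_force: [-0.1, 0.7, 5.1]
opening: 0.105
grasp_force: 32.2
```

carry_out(targets=[{"dp":[0,5,1],"yaw":0},{"dp":[0,5,1],"yaw":0}])

```text
clock: 20.78
eef_pos: [699.5, -29.5, 242.9]
tcp_rot: [3.14, -0.0, 1.426]
contact_force: [-0.5, 0.9, 5.6]
opening: 0.096
grasp_force: 32.4
```

carry_out(targets=[{"dp":[0,5,1.5],"yaw":0},{"dp":[0,8,2.5],"yaw":0},{"dp":[0,8,2.5],"yaw":0}])

```text
clock: 21.15
eef_pos: [707.7, -30.7, 240.6]
tcp_rot: [3.139, -0.0, 1.426]
contact_force: [-0.2, 1.4, 5.2]
opening: 0.104
grasp_force: 32.5
```

carry_out(targets=[{"dp":[0,4,1.5],"yaw":0},{"dp":[0,8,3],"yaw":0},{"dp":[0,8,3],"yaw":0}])

```text
clock: 21.52
eef_pos: [715.7, -31.9, 237.4]
tcp_rot: [3.139, -0.0, 1.426]
contact_force: [1.2, 1.3, 4.5]
opening: 0.098
grasp_force: 32.7
```

```bash
python3 -c "
from h import *
s=r.sense();print(s['wrist_torque'],s['contact_force'],s['opening'],s['grasp_force'],s['eef_pos'],s['tcp_rot'])
b=r.grab_frame('side');c=r.grab_frame('scene');cv2.imwrite('pics/s4.png',cv2.cvtColor(np.hstack([cv2.resize(b[60:220,150:350],None,fx=2,fy=2),cv2.resize(c[80:240,150:350],None,fx=2,fy=2)]),cv2.COLOR_RGB2BGR))"
```

```text
[ 0.13245048 -0.01049252  0.01089734] [1.18940384 1.25891823 4.53953495] 0.09825736936691293 32.74946395332336 [715.74797451 -31.85163274 237.43702918] [ 3.13895696e+00 -9.68219005e-05  1.42610311e+00]
```

View pics/s4.png

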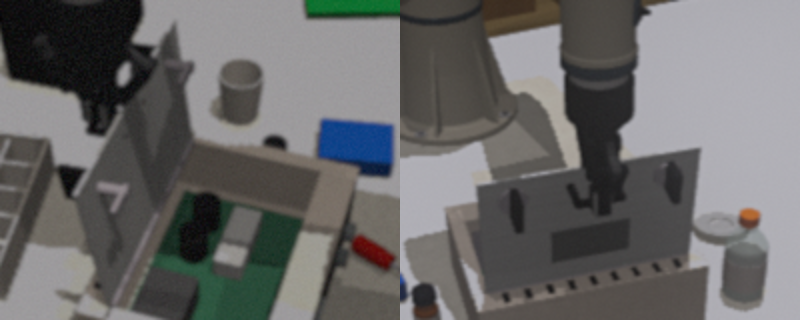

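The panel leans about 5° past upright. I'll open the fingers slightly and back out straight up.

carry_out(targets=[{"dp":[0,0,0],"yaw":0},{"dp":[0,0,0],"yaw":0},{"dp":[0,0,0],"yaw":0},{"dp":[0,0,0],"yaw":0}], fingers=-0.55)

```text
clock: 22.12
eef_pos: [716.3, -32.0, 237.7]
tcp_rot: [3.137, -0.0, 1.426]
contact_force: [3.0, 0.2, 5.2]
opening: 0.225
grasp_force: 3.3
```

carry_out(targets=[{"dp":[0,2,-6],"yaw":0},{"dp":[0,2,-14],"yaw":0},{"dp":[0,2,-22],"yaw":0}])

```text
clock: 22.5
eef_pos: [716.6, -32.1, 258.7]
tcp_rot: [-3.141, 0.0, 1.426]
contact_force: [-0.3, -0.3, 0.4]
opening: 0.222
grasp_force: 0.0
```

carry_out(targets=[{"dp":[0,2,-10],"yaw":0},{"dp":[0,4,-22],"yaw":0},{"dp":[0,4,-45],"yaw":0},{"dp":[0,4,-75],"yaw":0},{"dp":[0,4,-110],"yaw":0},{"dp":[0,4,-110],"yaw":0},{"dp":[0,4,-110],"yaw":0}])

```text
clock: 23.38
eef_pos: [720.6, -32.6, 368.0]
tcp_rot: [-3.141, 0.0, 1.426]
contact_force: [0.3, 0.4, -0.5]
opening: 0.223
grasp_force: 0.0
```

```bash
python3 -c "
from h import *
s=r.sense();print(s['contact_force'],s['eef_pos'])
b=r.grab_frame('side');c=r.grab_frame('scene');cv2.imwrite('pics/s5.png',cv2.cvtColor(np.hstack([cv2.resize(b[60:340,150:400],None,fx=1.6,fy=1.6),cv2.resize(c[80:360,100:350],None,fx=1.6,fy=1.6)]),cv2.COLOR_RGB2BGR))"
```

```text
[ 0.33121803  0.37302143 -0.54196497] [720.5577661  -32.59390989 368.01722718]
```

View pics/s5.png

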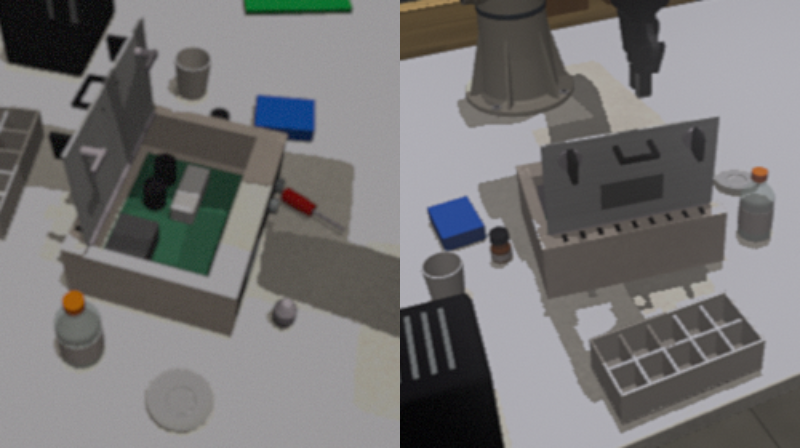

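The panel stands clear of the gripper, leaning back. Its x and z displacements both give about 96°, and the bystanders have not moved.

```bash
python3 -c "
from rig import r
print(r.sign_off())"
```

```text
the job is handed in; nothing more can be done
None
```

The job is handed in: both fasteners were turned a full quarter turn clockwise with the panel shut, and the panel was then swung open to about 96° (leaning slightly back) and let go at about 23 s of the 61 s allowed; the last pictures show the bystanders where they stood.

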